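# Reset the tripped drive with its two-key console

### The job

Get the repaired drive going again: push the isolator's red-balled lever fully over to on (towards its green strip). Then press the two green keys of the beige console together with the two fingertips, keep both fully down for at least two seconds, let go and move clear. Nothing is to be picked up, shoved about or knocked over, the red stop buttons must not be pressed, one green key must not be pushed down alone, and the dark grey console is to be left alone.

Things in the scene. Friction and masses are not known exactly. Their poses are not given: they have to be found in the camera images.
- isolator_box: Grey isolator box fixed to the bench, 120 (x) x 100 (y) x 30 mm high, carrying a black block (70 x 50 x 25 mm, so its top is 55 mm above the bench) and a toggle lever with a red ball. Origin at the centre of its underside. The lever swings in the box's x-z plane: off = leaning to the box's -x (over the white strip), on = leaning to its +x (over the green strip).
- isolator (a joint): Angle of the toggle lever in rad: 0 fully off, 1.0 fully on. Stiff hinge, it stays where it is left; about 1 N at the ball moves it. Its pivot is 52 mm above the bench over the box's origin, its axis along the box's y.
- isolator_tip (a point): Centre of the lever's red ball (26 mm in diameter), 60 mm from the pivot on a steel rod 10 mm thick. It is 29 mm to the box's -x of the pivot and 105 mm above the bench when off, 29 mm to its +x when on, 112 mm above the bench half-way. Its axes turn with the lever.
- beige_console: The beige console lying loose on the bench on rubber feet: 0.8 kg, 78 (x) x 130 (y) mm, casing top 38 mm high. Origin at the centre of its underside. Green keys (30 mm in diameter, tops at z = 50 mm) at y = +30 (left) and -30 mm (right), a small red stop button (16 mm in diameter, top at z = 43 mm) half-way between them.
- beige_key_left (a joint): A flat round green push key, 30 mm in diameter, left (+y) of the beige console. The value is how far it is pressed, in m: 0 up, 0.008 fully down. It springs up by itself; the spring needs about 2 N to start and 6 N to be fully down. It moves straight down into the console.
- beige_key_right (a joint): A flat round green push key, 30 mm in diameter, right (-y) of the beige console. The value is how far it is pressed, in m: 0 up, 0.008 fully down. It springs up by itself; the spring needs about 2 N to start and 6 N to be fully down. It moves straight down into the console.
- beige_key_left_top (a point): Centre of the top face of the left (+y) green key of the beige console; 50 mm above the bench while the key is up, 42 mm when fully down. It moves with the key. The two green key centres are 60 mm apart.
- beige_key_right_top (a point): Centre of the top face of the right (-y) green key of the beige console; 50 mm above the bench while the key is up, 42 mm when fully down. It moves with the key. The two green key centres are 60 mm apart.
- beige_key_stop (a joint): Small red stop button, 16 mm in diameter, midway between the green keys of the beige console. Pressed depth in m, 0 up, 0.004 down (3 N). Must not be pressed.
- dark_console: Belongs to another drive, to be left alone: the dark grey console lying loose on the bench on rubber feet: 0.8 kg, 78 (x) x 130 (y) mm, casing top 38 mm high. Origin at the centre of its underside. Green keys (30 mm in diameter, tops at z = 50 mm) at y = +30 (left) and -30 mm (right), a small red stop button (16 mm in diameter, top at z = 43 mm) half-way between them.
- dark_key_left (a joint): A flat round green push key, 30 mm in diameter, left of the dark grey console. The value is how far it is pressed, in m: 0 up, 0.008 fully down. It springs up by itself; the spring needs about 2 N to start and 6 N to be fully down. It moves straight down into the console.
- dark_key_right (a joint): A flat round green push key, 30 mm in diameter, right of the dark grey console. The value is how far it is pressed, in m: 0 up, 0.008 fully down. It springs up by itself; the spring needs about 2 N to start and 6 N to be fully down. It moves straight down into the console.
- dark_key_stop (a joint): Small red stop button, 16 mm in diameter, midway between the green keys of the dark grey console. Pressed depth in m, 0 up, 0.004 down (3 N). Must not be pressed.
- capacitor: bystander, loose, to be left alone: blue capacitor standing upright, 30 mm in diameter, 42 mm tall; origin at the centre of its underside.
- relay: bystander, loose, to be left alone: clear relay cube, 34 x 26 x 34 mm tall; origin at the centre of its underside.
- heatsink: bystander, loose, to be left alone: finned aluminium heat sink, 60 x 80 x 33 mm tall; origin at the centre of its underside.
- fan: bystander, loose, to be left alone: black square cooling fan lying flat, 80 x 80 x 25 mm; origin at the centre of its underside.
- screw_jar: bystander, loose, to be left alone: clear jar with a steel lid, 60 mm in diameter, 65 mm tall; origin at the centre of its underside.
- screwdriver: bystander, loose, to be left alone: orange-handled screwdriver lying on the bench, 190 mm long along its x.
Things that resemble listed ones, but are neither listed nor needed, are in the scene too. What is meant by the beige_console is not blue or pink, and is the smaller of those in its own colour.

How it is judged:
On the way, in this order (a step that is already met when the one before it is completed fails the run):
1. the isolator lever is fully over to on (value of joint isolator above 0.85 rad), for 0.1 s.
2. both green keys of the beige console are held down together for two seconds (value of joint isolator above 0.85 rad and value of joint each of beige_key_left, beige_key_right above 0.0055 m), for 2 s.
At the end, for the whole second after the job is handed in: The lever is on (over 0.85 rad), both green keys of the beige console have been down together (over 5.5 of 8 mm) for 2 s and are up again (under 1.5 mm), and the beige console lies flat, at rest, within 20 mm of where it lay (value of joint isolator above 0.85 rad and value of joint each of beige_key_left, beige_key_right below 0.0015 m and distance of beige_console from where it was at the start of the episode below 0.02 m and angle between beige_console's own z axis and vertical below 0.05 rad and linear speed of beige_console below 0.01 m/s); the robot touches nothing.
It fails at once if one green key of the beige console pushed down (over 6 mm) while the other is up (under 1.5 mm) ((value of joint beige_key_left above 0.006 m and value of joint beige_key_right below 0.0015 m) or (value of joint beige_key_right above 0.006 m and value of joint beige_key_left below 0.0015 m)).
It fails at once if a red stop button pressed (over 2 mm) (value of joint any of beige_key_stop, dark_key_stop above 0.002 m).
It fails at once if a key of the dark grey console pressed (over 2.5 mm) or that console moved by more than 20 mm (value of joint any of dark_key_left, dark_key_right above 0.0025 m or distance of dark_console from where it was at the start of the episode above 0.02 m).
It fails at once if a console lifted (over 6 mm) or the beige one shoved by more than 30 mm (height (world z) of any of beige_console, dark_console above 0.006 m or distance of beige_console from where it was at the start of the episode above 0.03 m).
It fails at once if a bystander moved by more than 20 mm or tipped (distance of any of capacitor, relay, heatsink, fan, screw_jar, screwdriver from where it was at the start of the episode above 0.02 m or angle between any of capacitor, relay, heatsink, fan, screw_jar's own z axis and vertical above 0.4 rad).
It also fails if it takes over 54 s, if anything falls off the work surface, if the arm or the gripper's body presses on something with over 40 N, if the wrist force passes 120 N, or if a joint passes its speed limit or range.

### The arm

A 6-joint arm with a two-finger parallel gripper is mounted at the origin on the work surface. World frame = base frame: x ahead of the robot, y to its left, z up, the work surface at z = 0. Lengths are in m, angles in rad, forces in N, time in s.
With the tool pointing down it reaches from about 0.35 to 0.875 m from the base axis. Payload 4.2 kg.
Tool frame: the origin (TCP) lies between the finger pads; the fingertips stand 8 mm ahead of it and the grasp point (between the pads) lies 11 mm behind it; z points along the fingers, y is the direction in which the jaws open and shut (so a half turn about z gives the same grasp; the last joint's range is limited). The gripper opens to 85 mm and grips with 20 to 120 N. Pads are 22 mm wide; open, the fingers measure 114 mm over their backs; the gripper's body (76 mm by 85 mm) begins 54 mm behind the grasp point. The pads swing forward as they close: fully open they stand 13 mm farther back than shut.
Start: joints at [1.426, 0.385, 0.008, 0, -1.194, -0.259], TCP at [0.246, 0.575, 0.239] pointing down, gripper open.
Joint ranges: [-3.14, 3.14], [-1.21, 2.06], [-1.07, 1.41], [-3.16, 2.05], [-2.99, -0.16], [-3.1, 3.1]. Speed limits (rad/s): [2.79, 2.79, 3.14, 3.14, 3.14, 3.14].

### API

Orientations are given as a unit quaternion [w, x, y, z].
In Python, from workcell import robot gives the robot as it stands. The module is installed in compiled form; this text tells all that it offers.
- The arm moves only by the shell command python3 -m jog 'ROWS' [FORCE]. ROWS is a JSON object of lists of equal length, an entry for each row: "rotation": the turn, a rotation vector about the tool's x, y, z in rad, a list of three; "xyz": the shift along the tool's x, y, z in cm, a list of three; "hand": the closure, from 0 (fully open) to 1 (shut). A call has 1 to 12 rows; each row shifts and turns the pose as measured when the row begins, along the tool's axes as they then stand; what a row does not reach is not made up. A row lasts 1/12 s, in which the tool goes at most 41.7 mm and 7.16 degrees, less where a joint would pass 70% of its speed; a pose out of reach is approached as far as the arm can. A call is refused whole if a number of a shift passes 4.17 or a number of a turn 0.125, either way. A call with a gripper value outside its range is refused whole. The fingers move at their own pace and stop on an object; FORCE is the grip in N (left out, the last holds). Time passes only in rows, so rows that do not move let the fingers close. It gives the time, the measured TCP pose, the force and the opening at its end, in the units of the state.
- robot.state(): the state, without advancing time (a new reading comes with each control period).
- robot.grab_frame(name): name is "scene" or "top" or "wrist"; returns the picture (384x512x3 uint8, blue, green, red); there is no depth.
- robot.get_calibration(name): a dict with "fx", "fy", "cx", "cy" (pixels), "R" (3x3) and "t" (3): a world point X has camera coordinates R X + t. Camera axes: x right, y down, z forward; pixel columns grow to the right and rows downward; lengths in m; the calibration is good to about 2 mm. A picture is of the moment at which its call begins: read the wrist's pose just before it. get_calibration takes no time and is no camera call; for the wrist camera it gives the pose at the moment of the call.
- robot.hand_in(): hands the job in, once; it reports no verdict.
The state is a dict: "time_s": time; "joint_pos": joint angles; "qd": joint speeds; "joint_efforts": joint torques, N m; "tcp_pos": TCP position; "orientation": TCP orientation; "contact_force": force on the tool from outside, world axes, zero at the start; "wrist_torque": the same for the moment, N m; "opening": finger opening in m.
Only numpy, scipy, OpenCV 4.12 (cv2) and the standard library are available. Lean on these libraries where they do the work, as an engineer would, in place of code of your own. Each camera call takes 0.05 s, during which the arm holds its last target.

## Working session

There is one attempt and no reset: what is moved stays moved. The work goes in short steps, Python scripts to look and compute and a shell command to move; the robot and the scene stay as the last step left them, time stands still between calls to the robot, and variables do not carry over. Pictures are saved under pics/ and viewed, and the job is handed in when it is done.

```bash
mkdir -p pics
python3 - <<'E'
from workcell import robot
import cv2
print(robot.state())
for n in ("scene","top"):
    f=robot.grab_frame(n); cv2.imwrite(f"pics/{n}0.png",f); c=robot.get_calibration(n); print(n,c)
E
```

```text
{'time_s': 0.0, 'joint_pos': array([ 1.42557096e+00,  3.85577655e-01,  6.60063585e-03, -4.96018201e-04,
       -1.19399136e+00, -2.58590184e-01]), 'qd': array([ 0.00057305,  0.00047581, -0.00071134, -0.00118061,  0.00038666,
       -0.00210987]), 'joint_efforts': array([-8.30009367e-05, -3.92292058e+01,  1.88392532e+01,  4.18630064e+00,
       -4.63417004e-03,  5.86631501e-06]), 'tcp_pos': array([0.24534565, 0.57420698, 0.23819941]), 'orientation': array([ 1.09734001e-03,  9.79666820e-01, -2.00628236e-01, -1.68615001e-04]), 'contact_force': array([ 0.08113758, -0.0405004 ,  0.32283503]), 'wrist_torque': array([0.03302476, 0.02262731, 0.00639402]), 'opening': 0.0852559642013528}
scene {'fx': 371.6391487081925, 'fy': 371.6391487081925, 'cx': 251.4749349913838, 'cy': 191.81181891704284, 'R': array([[ 0.67017212,  0.74219562,  0.0038711 ],
       [ 0.46577927, -0.41650733, -0.78075048],
       [-0.57785724,  0.52504028, -0.62483094]]), 't': array([-0.40169374, -0.12001031,  1.26632603])}
top {'fx': 412.9847680559087, 'fy': 412.9847680559087, 'cx': 254.08548558919182, 'cy': 189.59661245279545, 'R': array([[ 0.00233051, -0.99962707, -0.02720832],
       [-0.98218069,  0.002825  , -0.18791783],
       [ 0.18792461,  0.02716143, -0.98180782]]), 't': array([0.08103243, 0.53451526, 1.02550646])}
```

View pics/scene0.png

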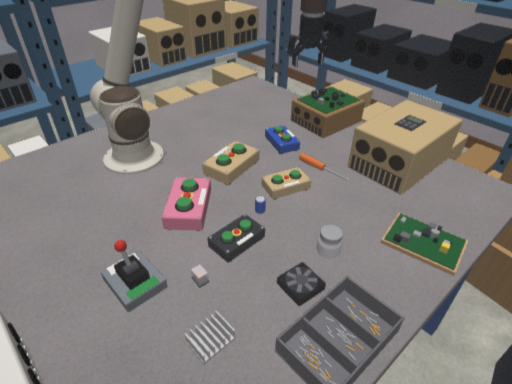

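View pics/top0.png

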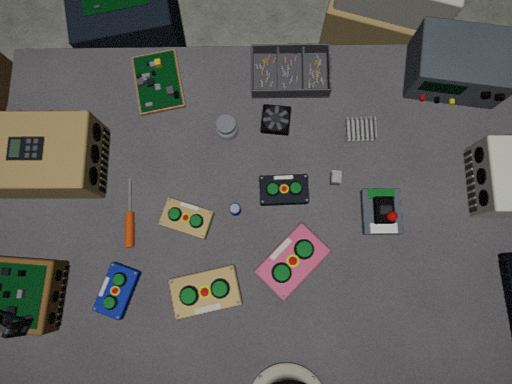

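Top view, things that could be taken for the beige console: a small beige one (187,217), a large beige one (205,292), blue (117,291), pink (293,262) and dark grey (285,190). The smaller beige one at (187,217) is the one described. The isolator is at (380,212), with its green strip towards +x and its red ball at (392,216). Next I'll check a close crop and measure.

```bash
cat > h.py <<'E'
import numpy as np, cv2
from workcell import robot
def ray(c,u,v,z):
    R=np.array(c["R"]);t=np.array(c["t"]); o=-R.T@t
    d=R.T@np.array([(u-c["cx"])/c["fx"],(v-c["cy"])/c["fy"],1.])
    return o+d*(z-o[2])/d[2]
def proj(c,X):
    p=np.array(c["R"])@np.array(X)+np.array(c["t"]); return c["fx"]*p[0]/p[2]+c["cx"],c["fy"]*p[1]/p[2]+c["cy"]
def blobs(f,kind,box,minA=15):
    h=cv2.cvtColor(f,cv2.COLOR_BGR2HSV)
    if kind=="g": m=cv2.inRange(h,(45,90,40),(85,255,255))
    else: m=cv2.inRange(h,(0,150,80),(7,255,255))|cv2.inRange(h,(173,150,80),(180,255,255))
    k=np.zeros_like(m);x0,y0,x1,y1=box;k[y0:y1,x0:x1]=m[y0:y1,x0:x1]
    n,l,s,c=cv2.connectedComponentsWithStats(k)
    return [(c[i].round(1),s[i,4],s[i,:4]) for i in range(1,n) if s[i,4]>=minA]
E
python3 - <<'E'
from h import *
f=cv2.imread("pics/top0.png");c=robot.get_calibration("top")
for n,k,b,z in(("beige","g",(155,190,220,245),.05),("big","g",(165,260,245,325),.05),("dark","g",(255,170,315,210),.05),("iso","g",(355,180,405,240),.03),("iso","r",(355,180,405,240),.105)):
    for p,a,bb in blobs(f,k,b): print(n,k,p,a,bb,ray(c,*p,z).round(4))
a=cv2.resize(f[185:250,145:235],None,fx=4,fy=4,interpolation=cv2.INTER_CUBIC)
b=cv2.resize(f[175:240,345:415],None,fx=4,fy=4,interpolation=cv2.INTER_CUBIC)
cv2.imwrite("pics/crop0.png",np.hstack([a,b]))
for n,u,v in(("cap",235,209),("screwdr",130,230),("relay",336,177),("jar",227,125)):print(n,ray(c,u,v,.03).round(3))
E
```

```text
beige g [173.7 213.4] 114 [168 208  12  12] [0.4725 0.2898 0.05  ]
beige g [195.5 220.4] 115 [190 215  12  12] [0.4542 0.2323 0.05  ]
big g [219.1 288.3] 225 [211 280  17  17] [0.2835 0.168  0.05  ]
big g [187.8 295.5] 218 [180 288  17  17] [0.2656 0.2462 0.05  ]
dark g [272.4 188.2] 121 [267 183  12  12] [0.5385 0.0331 0.05  ]
dark g [295.4 187.4] 121 [290 182  12  12] [ 0.5404 -0.0268  0.05  ]
iso g [380.7 192.8] 228 [368 189  27  10] [ 0.5291 -0.2524  0.03  ]
iso r [391.5 215.7] 83 [387 211  10  10] [ 0.4589 -0.2542  0.105 ]
cap [0.487 0.132 0.03 ]
screwdr [0.431 0.408 0.03 ]
relay [ 0.572 -0.137  0.03 ]
jar [0.72  0.156 0.03 ]
```

View pics/crop0.png

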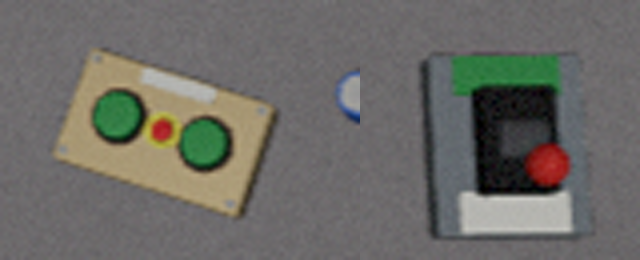

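The crop confirms the small beige console, with keys at (173.7,213.4) and (195.5,220.4) measuring 60 mm apart. The isolator is nearly aligned with world x and its lever is leaning to the white strip. I'll align the tool with the world axes and close the gripper first.

```bash
python3 -m jog '{"rotation":[[0,0,-0.101],[0,0,-0.101],[0,0,-0.101],[0,0,-0.101],[0,0,0]],"xyz":[[0,0,0],[0,0,0],[0,0,0],[0,0,0],[0,0,0]],"hand":[1,1,1,1,1]}' 30; python3 -c "
from h import *
s=robot.state();print(s['joint_pos'].round(3),s['orientation'].round(4))"
```

```text
time_s: 0.52
tcp_pos: [0.2447, 0.5727, 0.235]
orientation: [0.004, 1.0, 0.009, -0.002]
contact_force: [-0.4, -0.1, 1.0]
opening: 0.0256
[ 1.426  0.388  0.003 -0.002 -1.194  0.164] [ 0.004   0.9999  0.0091 -0.0015]
```

```bash
python3 -m jog '{"rotation":[[0,0,0],[0,0,0],[0,0,0],[0,0,0],[0,0,0],[0,0,0],[0,0,0],[0,0,0],[0,0,0],[0,0,0],[0,0,0],[0,0,0]],"xyz":[[1.6,2.9,0],[1.6,2.9,0],[1.6,2.9,0],[1.6,2.9,0],[1.6,2.9,0],[1.6,2.9,0],[1.6,2.9,0],[1.6,2.9,0],[1.6,2.9,0],[1.6,2.9,0],[1.6,2.9,0],[0,0,0]],"hand":[1,1,1,1,1,1,1,1,1,1,1,1]}'
```

```text
time_s: 1.52
tcp_pos: [0.4261, 0.2407, 0.2325]
orientation: [0.007, 1.0, -0.005, -0.004]
contact_force: [-0.2, -0.0, -0.1]
opening: 0.0
```

```bash
python3 -m jog '{"rotation":[[0,0,0],[0,0,0],[0,0,0],[0,0,0],[0,0,0],[0,0,0],[0,0,0],[0,0,0],[0,0,0],[0,0,0],[0,0,0],[0,0,0]],"xyz":[[-0.3,4,0],[-0.3,4,0],[-0.3,4,0],[-0.3,4,0],[0,4,0],[0,4,0],[0,4,0],[0,4,0],[0,4,0],[0,4,0],[0,4,0],[0,4,0]],"hand":[1,1,1,1,1,1,1,1,1,1,1,1]}'
python3 - <<'E'
from h import *
f=robot.grab_frame("wrist");cv2.imwrite("pics/w1.png",f);f2=robot.grab_frame("top");cv2.imwrite("pics/t1.png",f2)
f=robot.grab_frame("scene");c=robot.get_calibration("scene")
s=robot.state();print(s['tcp_pos'],s['orientation'].round(4))
for p,a,bb in blobs(f,"r",(90,220,170,310)):print(p,a,ray(c,*p,.105))
print("pivot-off ball expected scene", proj(c,[.459,-.254,.105]))
E
```

```text
time_s: 2.52
tcp_pos: [0.4011, -0.2504, 0.2395]
orientation: [0.006, 1.0, -0.015, -0.001]
contact_force: [1.7, 0.9, -0.6]
opening: -0.0003
[ 0.40078319 -0.25086863  0.23867364] [ 0.0063  0.9998 -0.0183 -0.0015]
[119.9 245.4] 89 [ 0.45537844 -0.25410859  0.105     ]
pivot-off ball expected scene (np.float64(120.72792205573185), np.float64(246.29659639418804))
```

View pics/w1.png

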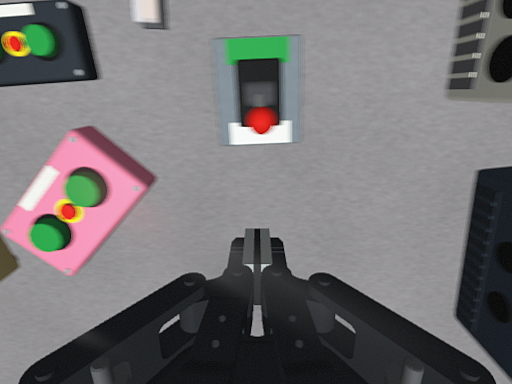

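Ball at about (0.457, -0.254), centred in the wrist view at (261,120), with the fingers in line with it on its -x side. I'll descend behind it.

```bash
python3 -m jog '{"rotation":[[0,0,0],[0,0,0],[0,0,0],[0,0,0],[0,0,0],[0,0,0]],"xyz":[[-0.1,0.1,3.0],[0,0.1,3.0],[0,0.1,3.0],[0,0,3.0],[0,0,1.4],[0,0,0]],"hand":[1,1,1,1,1,1]}'
```

```text
time_s: 3.17
tcp_pos: [0.4027, -0.2512, 0.1024]
orientation: [0.007, 1.0, -0.021, 0.003]
contact_force: [0.2, 0.1, 1.0]
opening: 0.0
```

```bash
python3 -m jog '{"rotation":[[0,0,0],[0,0,0],[0,0,0],[0,0,0],[0,0,0],[0,0,0],[0,0,0],[0,0,0],[0,0,0]],"xyz":[[1,0.1,0],[1,0.1,0],[1,0.1,0],[1,0,0],[1,0,0],[1,0,0],[1,0,0],[1,0,0],[0,0,0]],"hand":[1,1,1,1,1,1,1,1,1]}'
python3 - <<'E'
from h import *
cv2.imwrite("pics/s2.png",cv2.resize(robot.grab_frame("scene")[200:330,60:220],None,fx=4,fy=4))
E
```

```text
time_s: 3.92
tcp_pos: [0.4858, -0.2541, 0.1089]
orientation: [0.006, 1.0, -0.02, -0.006]
contact_force: [-1.6, -0.0, -0.5]
opening: 0.0001
```

View pics/s2.png

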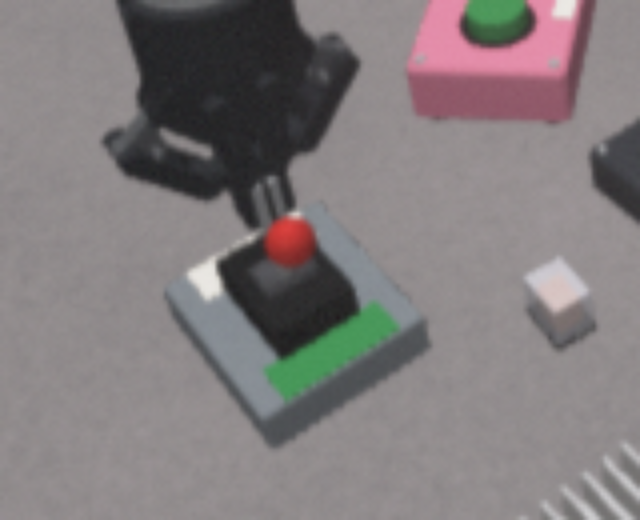

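The lever is moving: the ball at (290,243) in the crop is just past half-way. I'll keep pushing, slightly lower.

```bash
python3 -m jog '{"rotation":[[0,0,0],[0,0,0],[0,0,0]],"xyz":[[0.7,0,0.5],[0.6,0,0.3],[0.4,0,0]],"hand":[1,1,1]}'
python3 - <<'E'
from h import *
f=robot.grab_frame("scene");c=robot.get_calibration("scene")
cv2.imwrite("pics/s3.png",cv2.resize(f[200:330,60:220],None,fx=4,fy=4))
for p,a,bb in blobs(f,"r",(90,220,170,310)):
  print(p,a,ray(c,*p,.105))
for th in np.arange(0,1.01,.1):
  a=th-.5; print(th.round(1),np.round(proj(c,[.4865+.06*np.sin(a),-.254,.052+.06*np.cos(a)]),1))
E
```

```text
time_s: 4.22
tcp_pos: [0.4859, -0.2536, 0.1016]
orientation: [0.003, 0.999, -0.022, -0.026]
contact_force: [-7.7, 0.5, 2.9]
opening: 0.0002
[131.9 260. ] 110 [ 0.51010198 -0.25469459  0.105     ]
0.0 [120.5 246.1]
0.1 [121.4 246.6]
0.2 [122.4 247.4]
0.3 [123.6 248.5]
0.4 [124.8 249.7]
0.5 [126.1 251.2]
0.6 [127.5 252.9]
0.7 [128.9 254.8]
0.8 [130.4 256.8]
0.9 [131.9 259. ]
1.0 [133.4 261.4]
```

View pics/s3.png

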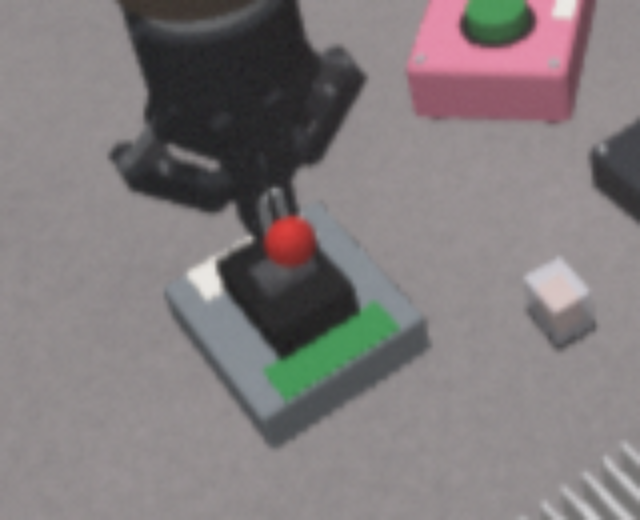

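The force rose to 7.7 N without further travel. The ball's pixel (131.9,260), corrected by the off-position bias, corresponds to about 0.97 rad, so the lever is at its stop. I'll back off, rise and verify.

```bash
python3 -m jog '{"rotation":[[0,0,0],[0,0,0],[0,0,0],[0,0,0],[0,0,0],[0,0,0],[0,0,0],[0,0,0]],"xyz":[[-1.5,0,0],[-2,0,0],[-2,0,0],[-1,0,-3],[0,0,-3],[0,0,-3],[0,0,-3],[0,0,0]],"hand":[1,1,1,1,1,1,1,1]}'
python3 - <<'E'
from h import *
for n,b in (("scene",(90,220,170,310)),("top",(355,170,405,240))):
  f=robot.grab_frame(n);c=robot.get_calibration(n)
  cv2.imwrite(f"pics/{n}4.png",f)
  for p,a,bb in blobs(f,"r",b): print(n,p,a,ray(c,*p,.105))
s=robot.state();print(s['tcp_pos'],cv2.Rodrigues(np.eye(3))[0].T,s['orientation'])
E
```

```text
time_s: 4.93
tcp_pos: [0.4353, -0.2517, 0.236]
orientation: [0.006, 1.0, -0.022, -0.014]
contact_force: [0.6, -0.6, 0.2]
opening: -0.0
scene [131.9 260. ] 103 [ 0.51010198 -0.25469459  0.105     ]
[ 0.43260727 -0.25046603  0.23103725] [[0. 0. 0.]] [ 0.0039274   0.99955184 -0.02307186 -0.01866492]
```

View pics/top4.png

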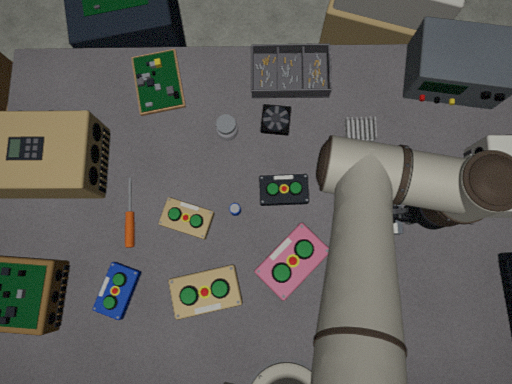

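Run:
```python
from h import *
c=robot.get_calibration("wrist");f=robot.grab_frame("wrist");cv2.imwrite("pics/w5.png",f)
print(blobs(f,"r",(150,0,400,200)))
for th in (.8,.85,.9,.95,1.0):
  a=th-.5; print(th,np.round(proj(c,[.4865+.06*np.sin(a),-.254,.052+.06*np.cos(a)]),1))
print("green strip",blobs(f,"g",(150,0,400,200)), "box origin/ends",[np.round(proj(c,[x,-.254,.03]),1) for x in(.4265,.5465)])
```

```text
[(array([255. ,  92.3]), np.int32(703), array([241,  77,  29,  31], dtype=int32))]
0.8 [253.9  99.9]
0.85 [253.8  96.4]
0.9 [253.6  92.9]
0.95 [253.4  89.5]
1.0 [253.3  86.2]
green strip [(array([254. ,  71.8]), np.int32(1410), array([222,  59,  65,  30], dtype=int32))] box origin/ends [array([257.2, 161.7]), array([252. ,  53.7])]
```

View pics/w5.png

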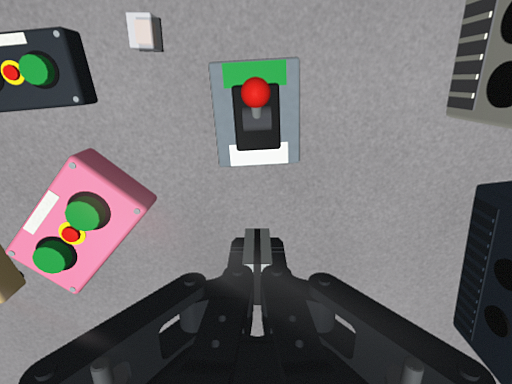

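The box edges in the wrist view are offset by about +3.8 px, which puts the ball at about 0.96 rad. The lever is on. I'll travel back to the beige console while opening the fingers to roughly 46 mm.

```bash
python3 -m jog '{"rotation":[[0,0,0],[0,0,0],[0,0,0],[0,0,0],[0,0,0],[0,0,0],[0,0,0],[0,0,0],[0,0,0],[0,0,0],[0,0,0],[0,0,0]],"xyz":[[0,-4,-0.5],[0,-4,0],[0,-4,0],[0,-4,0],[0,-4,0],[0,-4,0],[0,-4,0],[0,-4,0],[0.3,-4,0],[0.5,-4,0],[0.5,-4,0],[0.5,-4,0]],"hand":[0.46,0.46,0.46,0.46,0.46,0.46,0.46,0.46,0.46,0.46,0.46,0.46]}'
cat > rel.py <<'E'
# remaining turn/shift (tool axes, cm, rad) to a target pose
import sys
from h import *
from scipy.spatial.transform import Rotation as Ro
def go(p,yd):
    s=robot.state();q=s['orientation'];R=Ro.from_quat([q[1],q[2],q[3],q[0]])
    y=np.array([yd[0],yd[1],0]);y=y/np.linalg.norm(y);z=np.array([0,0,-1.]);x=np.cross(y,z)
    T=Ro.from_matrix(np.c_[x,y,z])
    print("rotvec",(R.inv()*T).as_rotvec().round(3),"shift cm",(R.inv().apply(np.array(p)-s['tcp_pos'])*100).round(2),"shift after turn",(T.inv().apply(np.array(p)-s['tcp_pos'])*100).round(2),"tcp",s['tcp_pos'].round(4),"open",round(s['opening'],4),"F",s['contact_force'].round(1),"t",round(s['time_s'],2))
E
python3 - <<'E'
from rel import *
go([.4634,.261,.15],[-.0183,-.0575])
E
```

```text
time_s: 6.08
tcp_pos: [0.4719, 0.2405, 0.2147]
orientation: [0.006, 0.999, -0.032, -0.03]
contact_force: [1.2, 0.2, 0.7]
opening: 0.0461
rotvec [0.021 0.057 0.245] shift cm [-0.59 -2.08  6.49] shift after turn [-1.43 -1.69  6.47] tcp [0.4719 0.2405 0.2147] open 0.0461 F [1.2 0.2 0.7] t 6.08
```

```bash
python3 -m jog '{"rotation":[[0.01,0.028,0.12],[0.01,0.028,0.12],[0,0,0]],"xyz":[[-0.3,-1.0,2],[-0.3,-1.0,2],[0,0,0]],"hand":[0.46,0.46,0.46]}'
python3 - <<'E'
from rel import *
go([.4634,.261,.15],[-.0183,-.0575])
E
```

```text
time_s: 6.33
tcp_pos: [0.4682, 0.271, 0.169]
orientation: [-0.0, 0.988, -0.153, 0.0]
contact_force: [-0.7, -0.8, -1.0]
opening: 0.046
rotvec [-0.    -0.001  0.002] shift cm [-0.16  1.1   1.9 ] shift after turn [-0.15  1.1   1.9 ] tcp [0.4682 0.271  0.169 ] open 0.046 F [-0.7 -0.8 -1. ] t 6.33
```

```bash
python3 -m jog '{"rotation":[[0,0,0],[0,0,0],[0,0,0]],"xyz":[[-0.2,1.1,0],[0,0,0],[0,0,0]],"hand":[0.46,0.46,0.46]}'
python3 - <<'E'
from rel import *
go([.4634,.261,.15],[-.0183,-.0575])
c=robot.get_calibration("wrist");f=robot.grab_frame("wrist");cv2.imwrite("pics/w6.png",f)
for p,a,bb in blobs(f,"g",(0,0,512,384),200): print(p,a,bb,ray(c,*p,.05).round(4))
f=robot.grab_frame("scene");c=robot.get_calibration("scene");cv2.imwrite("pics/s6.png",f)
for p,a,bb in blobs(f,"g",(260,165,312,200)): print("scene",p,a,ray(c,*p,.05).round(4))
f=cv2.imread("pics/scene0.png")
for p,a,bb in blobs(f,"g",(260,165,312,200)): print("scene0",p,a,ray(c,*p,.05).round(4))
E
```

```text
time_s: 6.58
tcp_pos: [0.4616, 0.2609, 0.1652]
orientation: [0.004, 0.989, -0.149, -0.002]
contact_force: [0.0, 0.6, 0.6]
opening: 0.0462
rotvec [0.008 0.003 0.01 ] shift cm [ 0.18 -0.08  1.52] shift after turn [ 0.17 -0.07  1.52] tcp [0.4616 0.2609 0.1652] open 0.0462 F [0.  0.6 0.6] t 6.58
[495.   17.7] 1141 [477   0  35  37] [0.5376 0.0404 0.05  ]
[223.7 180.1] 836 [208 164  32  33] [0.4748 0.2866 0.05  ]
[286.6 180.5] 836 [271 164  33  33] [0.4571 0.231  0.05  ]
[157.5 342.4] 327 [149 330  16  25] [0.3125 0.4241 0.05  ]
scene [294.9 173.5] 51 [0.478  0.2838 0.05  ]
scene [277.1 178.2] 54 [0.4592 0.2275 0.05  ]
scene0 [294.9 173.5] 51 [0.478  0.2838 0.05  ]
scene0 [277.  178.4] 56 [0.4597 0.2266 0.05  ]
```

View pics/w6.png

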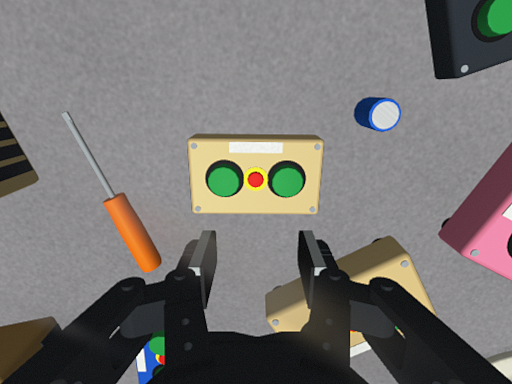

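View pics/s6.png

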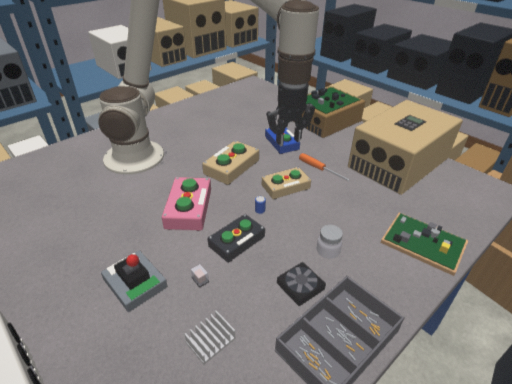

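The wrist view shows the keys at (223.7,180.1) and (286.6,180.5), level in the image, so the yaw is right. The console centre averages about (0.465, 0.2595), and the scene view shows it hasn't moved. I'll descend in steps.

```bash
python3 -m jog '{"rotation":[[0.008,0.003,0.01],[0,0,0],[0,0,0],[0,0,0],[0,0,0]],"xyz":[[0.3,0,2.5],[0,0,2.5],[0,0,2.5],[0,0,1],[0,0,0]],"hand":[0.46,0.46,0.46,0.46,0.46]}'
python3 - <<'E'
from rel import *
go([.465,.2595,.065],[-.0183,-.0575])
E
```

```text
time_s: 7.1
tcp_pos: [0.4706, 0.262, 0.0829]
orientation: [-0.006, 0.988, -0.154, 0.005]
contact_force: [0.2, 0.2, 0.1]
opening: 0.0461
rotvec [-0.014 -0.007 -0.001] shift cm [-0.47  0.44  1.78] shift after turn [-0.46  0.41  1.79] tcp [0.4706 0.262  0.0829] open 0.0461 F [0.2 0.2 0.1] t 7.1
```

```bash
python3 -m jog '{"rotation":[[-0.012,-0.006,0],[0,0,0],[0,0,0],[0,0,0]],"xyz":[[-0.3,0.3,0.5],[0,0,0.4],[0,0,0.2],[0,0,0]],"hand":[0.46,0.46,0.46,0.46]}'
python3 - <<'E'
from rel import *
go([.465,.2595,.065],[-.0183,-.0575])
cv2.imwrite("pics/s7.png",cv2.resize(robot.grab_frame("scene")[110:230,220:360],None,fx=5,fy=5,interpolation=cv2.INTER_CUBIC))
f=robot.grab_frame("wrist");cv2.imwrite("pics/w7.png",f)
E
```

```text
time_s: 7.43
tcp_pos: [0.4689, 0.2608, 0.0735]
orientation: [-0.002, 0.988, -0.154, 0.002]
contact_force: [0.4, 0.4, -0.8]
opening: 0.0456
rotvec [-0.005 -0.003 -0.001] shift cm [-0.34  0.25  0.85] shift after turn [-0.33  0.25  0.85] tcp [0.4689 0.2608 0.0735] open 0.0456 F [ 0.4  0.4 -0.8] t 7.43
```

View pics/s7.png

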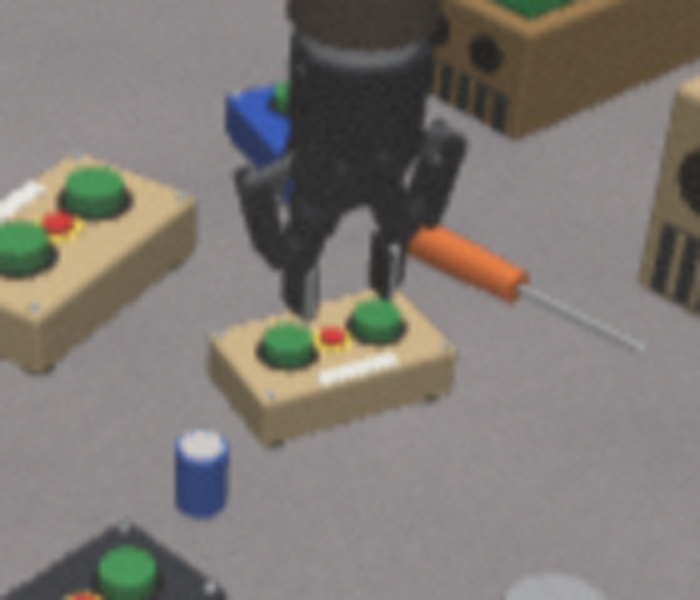

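View pics/w7.png

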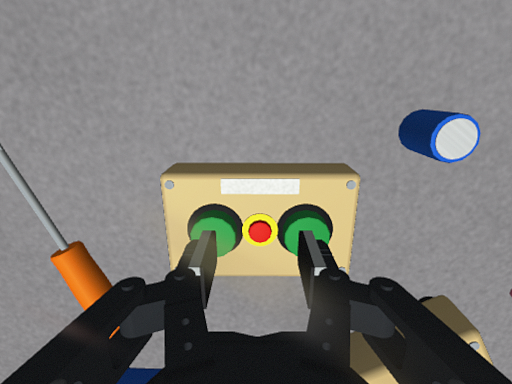

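Run:
```python
from rel import *
go([.465,.2595,.065],[-.0183,-.0575])
s=robot.state();q=s['orientation'];R=Ro.from_quat([q[1],q[2],q[3],q[0]])
c=robot.get_calibration("wrist")
f=cv2.imread("pics/w7.png")
p=[b for b in blobs(f,"r",(235,205,285,255),60)][0][0];print("stop",p,ray(c,*p,.043))
for zt in(8,3,-2):
  print(zt,[np.round(proj(c,s['tcp_pos']+R.apply([x/1e3,y/1e3,zt/1e3])),1).tolist() for x in (11,-11) for y in(-37.3,-22.8,22.8,37.3)])
a=cv2.resize(f[190:290,160:360],None,fx=4,fy=4,interpolation=cv2.INTER_CUBIC)
cv2.imwrite("pics/w7c.png",a)
```

```text
rotvec [-0.005 -0.004 -0.001] shift cm [-0.35  0.28  0.89] shift after turn [-0.34  0.27  0.89] tcp [0.4691 0.2611 0.0739] open 0.0461 F [0.1 0.2 0.4] t 7.53
stop [259.6 231.1] [0.46548315 0.25913502 0.043     ]
8 [[188.0, 228.1], [213.8, 228.1], [295.2, 228.0], [321.1, 228.0], [190.9, 261.9], [215.7, 261.9], [293.6, 261.8], [318.3, 261.8]]
3 [[185.8, 232.3], [212.5, 232.3], [296.4, 232.2], [323.1, 232.2], [189.0, 266.9], [214.5, 266.9], [294.7, 266.9], [320.2, 266.8]]
-2 [[183.6, 236.9], [211.1, 236.8], [297.7, 236.8], [325.2, 236.7], [186.9, 272.3], [213.2, 272.3], [295.8, 272.2], [322.1, 272.2]]
```

View pics/w7c.png

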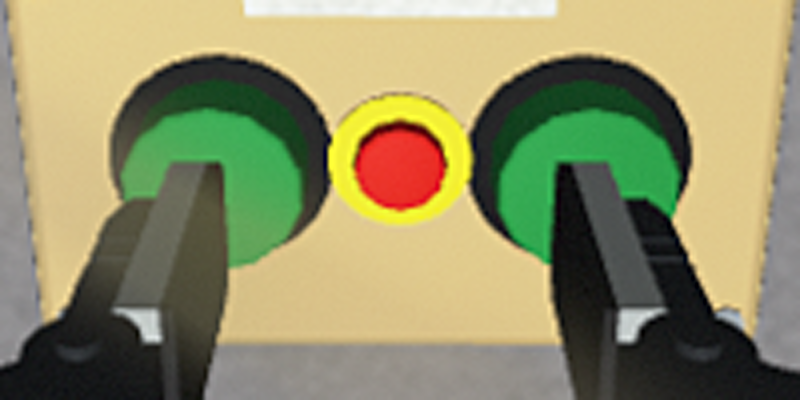

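The fingertip pads at crop (197,163) and (582,163) sit over the keys, but only about 52 mm apart. I'll open a little to 60 mm pad spacing and centre.

```bash
python3 -m jog '{"rotation":[[-0.005,-0.004,0],[0,0,0],[0,0,0],[0,0,0]],"xyz":[[-0.35,0.15,0.3],[0,0,0.3],[0,0,0],[0,0,0]],"hand":[0.377,0.377,0.377,0.377]}'
python3 - <<'E'
from rel import *
go([.4655,.2595,.05],[-.0183,-.0575])
f=robot.grab_frame("wrist")
cv2.imwrite("pics/w8c.png",cv2.resize(f[190:290,160:360],None,fx=4,fy=4,interpolation=cv2.INTER_CUBIC))
E
```

```text
time_s: 7.87
tcp_pos: [0.4655, 0.2614, 0.0689]
orientation: [-0.001, 0.988, -0.154, 0.001]
contact_force: [-0.6, 0.0, 0.9]
opening: 0.0532
rotvec [-0.003 -0.001 -0.001] shift cm [0.06 0.18 1.89] shift after turn [0.06 0.18 1.89] tcp [0.4655 0.2614 0.0689] open 0.0532 F [-0.6  0.   0.9] t 7.87
```

View pics/w8c.png

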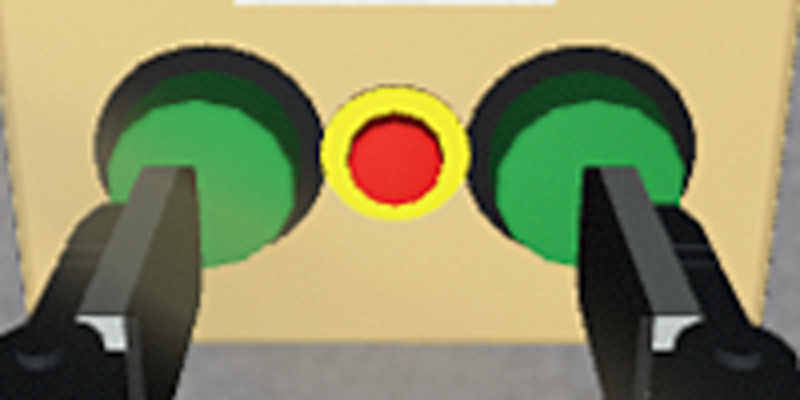

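```bash
python3 -m jog '{"rotation":[[-0.003,-0.001,0],[0,0,0],[0,0,0],[0,0,0]],"xyz":[[0,0.1,0.5],[0,0,0.4],[0,0,0.2],[0,0,0]],"hand":[0.377,0.377,0.377,0.377]}'
python3 - <<'E'
from rel import *
go([.4655,.2600,.045],[-.0183,-.0575])
f=robot.grab_frame("wrist")
cv2.imwrite("pics/w9c.png",cv2.resize(f[190:290,160:360],None,fx=4,fy=4,interpolation=cv2.INTER_CUBIC))
E
```

```text
time_s: 8.25
tcp_pos: [0.4652, 0.2604, 0.0568]
orientation: [0.0, 0.988, -0.154, -0.0]
contact_force: [0.3, -0.2, 0.7]
opening: 0.0532
rotvec [ 0.     0.    -0.001] shift cm [0.04 0.03 1.18] shift after turn [0.04 0.03 1.18] tcp [0.4652 0.2604 0.0568] open 0.0532 F [ 0.3 -0.2  0.7] t 8.25
```

View pics/w9c.png

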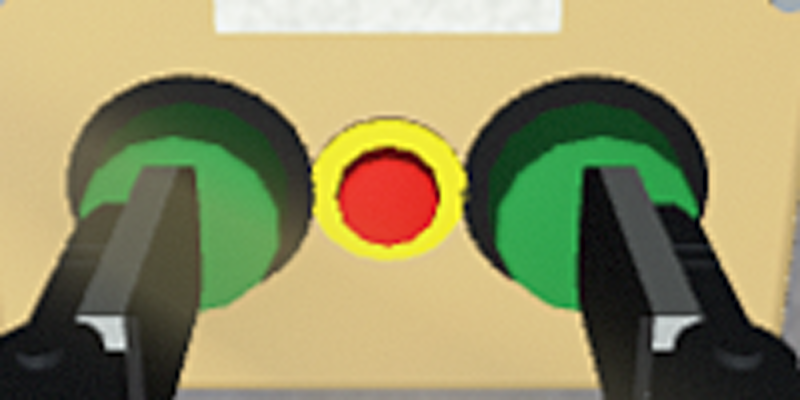

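The pads are centred over both keys. I'll press slowly.

```bash
python3 -m jog '{"rotation":[[0,0,0],[0,0,0],[0,0,0]],"xyz":[[0.04,0,0.25],[0,0,0.2],[0,0,0]],"hand":[0.377,0.377,0.377]}'
python3 - <<'E'
from rel import *
go([.4655,.2600,.045],[-.0183,-.0575]); print(robot.state()['wrist_torque'].round(2))
E
```

```text
time_s: 8.55
tcp_pos: [0.4659, 0.2605, 0.0529]
orientation: [0.0, 0.988, -0.154, 0.0]
contact_force: [-0.7, 0.2, 4.4]
opening: 0.0533
rotvec [-0. -0. -0.] shift cm [-0.02  0.06  0.79] shift after turn [-0.02  0.06  0.79] tcp [0.4659 0.2605 0.0529] open 0.0533 F [-0.7  0.2  4.4] t 8.55
[-0.09  0.54 -0.07]
```

```bash
python3 -m jog '{"rotation":[[0,0,0],[0,0,0],[0,0,0],[0,0,0]],"xyz":[[0,0.03,0.3],[0,0,0.3],[0,0,0.25],[0,0,0.1]],"hand":[0.377,0.377,0.377,0.377]}'
python3 - <<'E'
from rel import *
go([.4655,.2600,.045],[-.0183,-.0575]); print(robot.state()['wrist_torque'].round(2))
E
```

```text
time_s: 8.88
tcp_pos: [0.4659, 0.2606, 0.0473]
orientation: [-0.0, 0.988, -0.153, 0.001]
contact_force: [-4.3, -1.2, 10.0]
opening: 0.0533
rotvec [-0.    -0.001  0.001] shift cm [-0.02  0.07  0.23] shift after turn [-0.02  0.07  0.23] tcp [0.4659 0.2606 0.0473] open 0.0533 F [-4.3 -1.2 10. ] t 8.88
[-0.28  1.08 -0.06]
```

```bash
python3 -m jog '{"rotation":[[0,0,0],[0,0,0],[0,0,0],[0,0,0]],"xyz":[[-0.05,0,0.3],[0,0,0.3],[0,0,0.3],[0,0,0.3]],"hand":[0.377,0.377,0.377,0.377]}'
python3 - <<'E'
from rel import *
go([.4655,.2600,.045],[-.0183,-.0575]); print(robot.state()['wrist_torque'].round(2))
f=robot.grab_frame("wrist")
cv2.imwrite("pics/w10c.png",cv2.resize(f[190:290,160:360],None,fx=4,fy=4,interpolation=cv2.INTER_CUBIC))
go([.4655,.2600,.045],[-.0183,-.0575])
E
```

```text
time_s: 9.22
tcp_pos: [0.466, 0.2606, 0.0463]
orientation: [0.0, 0.988, -0.152, 0.002]
contact_force: [-7.9, -2.4, 20.1]
opening: 0.0531
rotvec [-0.    -0.004  0.003] shift cm [-0.03  0.07  0.13] shift after turn [-0.03  0.07  0.13] tcp [0.466  0.2606 0.0463] open 0.0531 F [-7.9 -2.4 20.1] t 9.22
[-0.69  2.13 -0.27]
rotvec [-0.    -0.005  0.003] shift cm [-0.03  0.07  0.13] shift after turn [-0.03  0.07  0.13] tcp [0.466  0.2606 0.0463] open 0.0533 F [-7.9 -2.8 21.4] t 9.27
```

View pics/w10c.png

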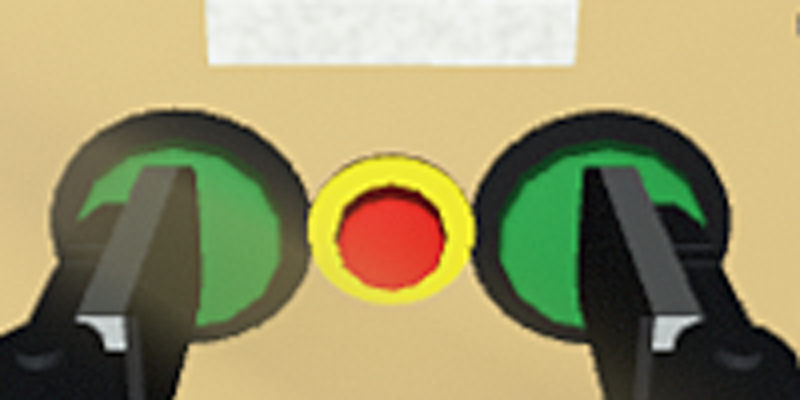

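Both keys are equally sunk, with only thin dark rims showing behind them and the stop button untouched at (392,235). At 21 N they are bottomed. I'll hold with a small downward bias for more than 2 s and watch the force.

```bash
python3 -m jog '{"rotation":[[0,0,0],[0,0,0],[0,0,0],[0,0,0],[0,0,0],[0,0,0],[0,0,0],[0,0,0]],"xyz":[[-0.05,0,0.25],[-0.05,0,0.25],[-0.05,0,0.25],[-0.05,0,0.25],[-0.05,0,0.25],[-0.05,0,0.25],[-0.05,0,0.25],[-0.05,0,0.25]],"hand":[0.377,0.377,0.377,0.377,0.377,0.377,0.377,0.377]}'
python3 - <<'E'
from rel import *
go([.4655,.2600,.045],[-.0183,-.0575]); print(robot.state()['wrist_torque'].round(2))
E
```

```text
time_s: 9.93
tcp_pos: [0.4659, 0.2606, 0.0464]
orientation: [-0.001, 0.988, -0.152, 0.007]
contact_force: [-3.1, -2.8, 17.9]
opening: 0.0532
rotvec [-0.004 -0.015  0.003] shift cm [-0.02  0.07  0.14] shift after turn [-0.02  0.07  0.14] tcp [0.4659 0.2606 0.0464] open 0.0532 F [-3.1 -2.8 17.9] t 9.93
[-0.99  1.29 -0.23]
```

```bash
python3 -m jog '{"rotation":[[-0.001,-0.004,0],[-0.001,-0.004,0],[-0.001,-0.004,0],[-0.001,-0.003,0],[-0.001,-0.003,0],[-0.001,-0.003,0],[-0.001,-0.003,0],[-0.001,-0.003,0],[-0.001,-0.003,0],[-0.001,-0.003,0],[-0.001,-0.003,0],[-0.001,-0.003,0]],"xyz":[[-0.03,0,0.25],[-0.03,0,0.25],[-0.03,0,0.25],[-0.03,0,0.25],[-0.03,0,0.25],[-0.03,0,0.25],[-0.03,0,0.25],[-0.03,0,0.25],[-0.03,0,0.25],[-0.03,0,0.25],[-0.03,0,0.25],[-0.03,0,0.25]],"hand":[0.377,0.377,0.377,0.377,0.377,0.377,0.377,0.377,0.377,0.377,0.377,0.377]}'
python3 - <<'E'
from rel import *
go([.4655,.2600,.045],[-.0183,-.0575]); print(robot.state()['wrist_torque'].round(2))
f=robot.grab_frame("wrist")
cv2.imwrite("pics/w11c.png",cv2.resize(f[190:290,160:360],None,fx=4,fy=4,interpolation=cv2.INTER_CUBIC))
E
```

```text
time_s: 10.93
tcp_pos: [0.4661, 0.2606, 0.0464]
orientation: [0.0, 0.988, -0.152, -0.007]
contact_force: [-5.5, -3.0, 16.3]
opening: 0.0532
rotvec [0.003 0.014 0.003] shift cm [-0.03  0.08  0.14] shift after turn [-0.04  0.08  0.14] tcp [0.4661 0.2606 0.0464] open 0.0532 F [-5.5 -3.  16.3] t 10.93
[-0.7   1.25 -0.14]
```

View pics/w11c.png

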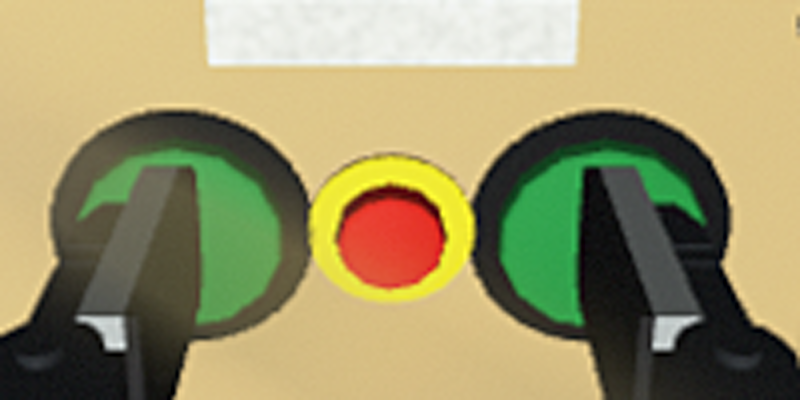

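Unchanged, with both keys down. I'll hold for 2 s more for margin, pressing slightly firmer.

```bash
for i in 1; do python3 -m jog '{"rotation":[[0,0.004,0],[0,0.004,0],[0,0.003,0],[0,0,0],[0,0,0],[0,0,0],[0,0,0],[0,0,0],[0,0,0],[0,0,0],[0,0,0],[0,0,0]],"xyz":[[-0.04,0,0.3],[-0.04,0,0.3],[-0.04,0,0.3],[-0.04,0,0.3],[-0.04,0,0.3],[-0.04,0,0.3],[-0.04,0,0.3],[-0.04,0,0.3],[-0.04,0,0.3],[-0.04,0,0.3],[-0.04,0,0.3],[-0.04,0,0.3]],"hand":[0.377,0.377,0.377,0.377,0.377,0.377,0.377,0.377,0.377,0.377,0.377,0.377]}'; done; python3 -m jog '{"rotation":[[0,0,0],[0,0,0],[0,0,0],[0,0,0],[0,0,0],[0,0,0],[0,0,0],[0,0,0],[0,0,0],[0,0,0],[0,0,0],[0,0,0]],"xyz":[[-0.04,0,0.3],[-0.04,0,0.3],[-0.04,0,0.3],[-0.04,0,0.3],[-0.04,0,0.3],[-0.04,0,0.3],[-0.04,0,0.3],[-0.04,0,0.3],[-0.04,0,0.3],[-0.04,0,0.3],[-0.04,0,0.3],[-0.04,0,0.3]],"hand":[0.377,0.377,0.377,0.377,0.377,0.377,0.377,0.377,0.377,0.377,0.377,0.377]}'
python3 - <<'E'
from rel import *
go([.4655,.2600,.045],[-.0183,-.0575])
E
```

```text
time_s: 11.98
tcp_pos: [0.466, 0.2606, 0.0463]
orientation: [-0.0, 0.989, -0.151, 0.006]
contact_force: [-4.8, -2.9, 21.0]
opening: 0.0536
time_s: 12.98
tcp_pos: [0.4659, 0.2606, 0.0464]
orientation: [-0.001, 0.989, -0.151, 0.014]
contact_force: [-5.5, -3.1, 20.6]
opening: 0.0534
rotvec [-0.005 -0.027  0.006] shift cm [-0.02  0.07  0.14] shift after turn [-0.02  0.07  0.14] tcp [0.4659 0.2606 0.0464] open 0.0534 F [-5.5 -3.1 20.6] t 12.98
```

Held about 3.7 s. Now I'll let go straight up.

```bash
python3 -m jog '{"rotation":[[0,0,0],[0,0,0],[0,0,0],[0,-0.02,0],[0,0,0],[0,0,0],[0,0,0],[0,0,0],[0,0,0]],"xyz":[[0,0,-0.3],[0,0,-0.5],[0,0,-1],[0,0,-2],[0,0,-3],[0,0,-3],[0,0,-3],[0,0,-3],[0,0,0]],"hand":[0.377,0.377,0.377,0.377,0.377,0.377,0.377,0.377,0.377]}'
python3 - <<'E'
from rel import *
go([.4655,.2600,.2],[-.0183,-.0575])
c=robot.get_calibration("wrist");f=robot.grab_frame("wrist");cv2.imwrite("pics/w12.png",f)
for p,a,bb in blobs(f,"g",(150,100,350,300),200): print(p,a,ray(c,*p,.05).round(4))
f=robot.grab_frame("scene");c=robot.get_calibration("scene");cv2.imwrite("pics/s12.png",f)
for b in((260,165,312,200),(200,215,270,260)):
 for k in "gr":
  for p,a,bb in blobs(f,k,b,8): print("scene",k,p,a)
  for p,a,bb in blobs(cv2.imread("pics/scene0.png"),k,b,8): print("scene0",k,p,a)
print("ball",blobs(f,"r",(90,220,170,310)))
E
```

```text
time_s: 13.73
tcp_pos: [0.4636, 0.2594, 0.2128]
orientation: [-0.002, 0.989, -0.151, 0.003]
contact_force: [-0.1, 0.0, 0.1]
opening: 0.0538
rotvec [-0.004 -0.006  0.005] shift cm [ 0.16 -0.11  1.28] shift after turn [ 0.16 -0.11  1.28] tcp [0.4636 0.2594 0.2128] open 0.0538 F [-0.1  0.   0.1] t 13.73
[229.3 170.7] 608 [0.4745 0.2869 0.05  ]
[283.1 171.1] 617 [0.4566 0.2309 0.05  ]
scene g [295.2 173.6] 50
scene g [277.2 178.4] 56
scene0 g [294.9 173.5] 51
scene0 g [277.  178.4] 56
scene r [285.8 176.9] 12
scene0 r [285.9 176.8] 10
scene g [244.9 224.1] 95
scene g [226.9 235.8] 101
scene0 g [245.  224.2] 97
scene0 g [227.  235.8] 100
scene r [236.  230.8] 19
scene0 r [236.  230.7] 18
ball [(array([131.8, 260. ]), np.int32(102), array([126, 255,  12,  11], dtype=int32))]
```

View pics/w12.png

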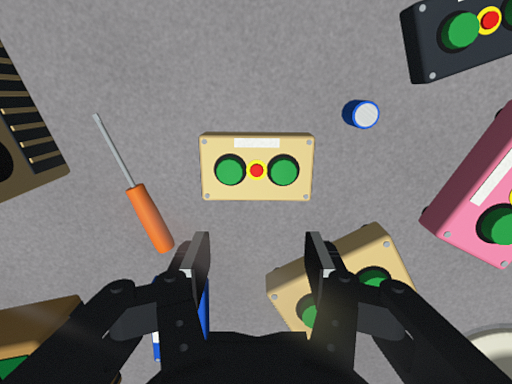

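View pics/s12.png

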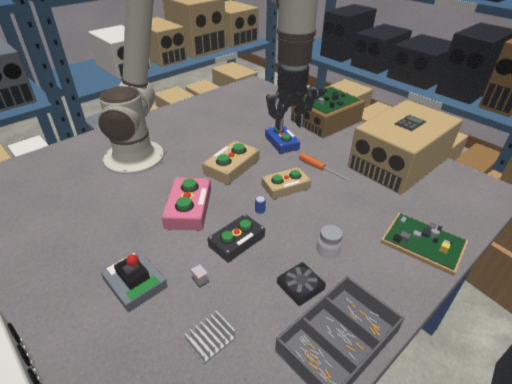

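Both keys are up at (229,171) and (283,171). The console hasn't moved, the lever ball is still at (131.8,260), and the arm is clear. I'm handing in.

```bash
python3 -c "
from workcell import robot
print(robot.hand_in())"
```

```text
the job is handed in; nothing more can be done
None
```

I pushed the isolator lever over to its on stop. I then pressed both green keys of the smaller beige console together, held them at about 16–21 N for about 3.7 s, released them straight up and handed in at about 14 s of the 54 s.

- **Lever:** it stopped against about 8 N without moving further. The images put it at about 0.95–0.97 rad rather than exactly 1.0, above the 0.85 needed. The ball was in the same place at the end.
- **Keys:** both looked equally sunk while held, and the fingers went down about 7 mm after first contact before the resistance turned stiff. I had no direct reading of key depth. Both were up again at the end.
- **Everything else:** in the last pictures both consoles were within 0.3 pixels of where they started. The bystanders looked unmoved, no red stop button looked pressed, and the contact force was about 0.1 N.
- **Disagreement:** the three cameras differed by up to about 5 mm on where the beige console was. I centred the fingertips on the keys using the wrist picture instead.

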